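# Roll the wooden ball into the drilling clamp and wedge it fast

### The job

The wooden ball has to be held for drilling: roll it along the board, without lifting it, into the clamp until it drops into the round pocket between the fixed cleat and the sliding jaw. Then fetch the wooden wedge that is stuck between the bit carousel and the tumbler, lay it flat on the board and slide it, thin end first, between the slanting fence and the sliding jaw until the jaw is pressed firmly against the ball and the wedge holds it there by itself. Let go, and leave the carousel, tumbler, knob and nut driver where they are.

Things in the scene. Friction and masses are not known exactly. Their poses are not given: they have to be found in the camera images.
- board: Beech chopping board, fixed, 420 (its x) x 840 (its y) x 30 mm; origin at the centre of its underside, z up, top at z = 30. At its +y end is the clamp: fixed cleat, sliding jaw and slanting fence, wooden bars standing 45 mm above the board. The ball's lane (cleat to jaw, 91 to 96 mm wide at the start) and the wedge's gap (jaw to fence) both open towards the board's -y.
- pocket (a point): Centre of the round pocket in the board's top (board x 20, y 310, z 30), axes as the board's: 57 mm wide, 15 mm deep, steep wall. A ball lying in it has its centre 32 mm above the board's top (43 mm before), about 1 mm from touching the fixed cleat, which stands at board x 64 to 92, y 260 to 380.
- gap_mouth (a point): Foot of the slanting fence's face at the mouth of the wedge gap, on the board's top (board x -91, y 265, z 30); axes as the board's. From here the face, which looks to the jaw (+x), runs to board x -71, y 376: slope 20 in 112, as the wedge's taper. The fence is 28 mm thick.
- jaw: Sliding jaw, block 42 (x) x 90 (y) x 45 mm high, slides only along the board's x, friction about 1 N, no spring; origin under its centre, axes as the board's, at board y 310 (ends 265 and 355), x -53 to -48 at the start. +x face presses the ball, -x face bears on the wedge. It pinches the ball on the cleat at x about -43: the gap's mouth is then 27 mm wide (17 to 22 at the start).
- ball_center (a point): Centre of the loose wooden ball, 86 mm across, about 0.23 kg: too wide to grip. It rolls on the board and comes to rest by itself: about 35 mm after it is let run at 0.15 m/s, 7 mm at 0.07 m/s.
- ball: The same ball; its origin is a point on its surface that turns with it: use ball_center.
- wedge_center (a point): Loose dark wooden wedge, 172 long, 36 high, 0.12 kg, lying flat: point at mid height and mid length, on the centre line of its butt; +x to the thin end, z up. Butt: x -86 to -26, sides at y -15 and +15. From x -26 to 86 the y -15 side runs straight on (it bears on the jaw), the other tapers from y +15 to y -5 (it bears on the fence): thin end 10 mm thick.
- wedge: The same wedge; origin 18 mm below wedge_center, same axes. At the start its butt is caught between carousel and tumbler (about 7 mm free each side), thin end outwards; it goes into the clamp with its thin end towards the board's +y. A push of 10 to 16 N along it presses it home; friction then holds it.
- wedge_tip (a point): Middle of the wedge's thin end face (at x 86, y -10 from wedge_center, same height and axes).
- carousel_mid (a point): On the axis of the rotating steel bit carousel, 50 mm above the board: fixed foot 92 mm across, turning wheel of bits 96 mm across, 100 mm high in all.
- wheel_rim (a point): A point on the rim of the carousel's wheel, 48 mm from the axis, 20 mm above the board; it turns with the wheel.
- tumbler_mid (a point): Glass tumbler with wooden pegs, loose, 72 mm across at the rim and 122 mm high with the pegs, 0.42 kg; point on its axis 47 mm above its foot, z up.
- knob_mid (a point): Off-white ceramic knob standing loose on its brass rose, 60 mm across and 63 mm high, 0.3 kg; point on its axis at half height.
- driver_mid (a point): Red-handled nut driver lying loose on the board, 210 mm long, 0.18 kg; point at its middle, 15 mm above the board; its +x points to the steel socket (17 mm across), its handle (30 mm across, 115 mm long) lies towards -x.
Things that resemble listed ones, but are neither listed nor needed, are in the scene too. What is shaped like the ball but green or red is not meant.

How it is judged:
By the outcome, as a careful person would: the job done as asked, in the order asked, and still so for the second after the job is handed in, with the robot touching nothing.
It also fails if it takes over 72 s, if anything falls off the work surface, if the arm or the gripper's body presses on something with over 40 N, if the wrist force passes 120 N, or if a joint passes its speed limit or range.

### The arm

A 6-joint arm with a two-finger parallel gripper is mounted at the origin on the work surface. World frame = base frame: x ahead of the robot, y to its left, z up, the work surface at z = 0. Lengths are in m, angles in rad, forces in N, time in s.
With the tool pointing down it reaches from about 0.225 to 0.875 m from the base axis. Payload 3.4 kg.
Tool frame: the origin (TCP) lies between the finger pads; the fingertips stand 8 mm ahead of it and the grasp point (between the pads) lies 11 mm behind it; z points along the fingers, y is the line along which they close (so a half turn about z gives the same grasp; the last joint's range is limited). The gripper opens to 85 mm and grips with 20 to 120 N. Pads are 22 mm wide; open, the fingers measure 114 mm over their backs; the gripper's body (76 mm by 85 mm) begins 54 mm behind the grasp point. The pads swing forward as they close: fully open they stand 13 mm farther back than shut.
Start: joints at [1.178, 0.276, 1.505, -0, 1.361, -0.121], TCP at [0.154, 0.554, 0.239] pointing down, gripper open.
Joint ranges: [-2.89, 2.89], [-0.75, 2.08], [0.22, 2.7], [-1.18, 4.32], [0.11, 2.71], [-2.7, 2.7]. Speed limits (rad/s): [2.57, 2.57, 3.14, 3.14, 3.14, 3.14].

### API

Orientations are given as a unit quaternion [w, x, y, z].
In Python, from rig import manip gives the robot as it stands.
- The arm moves only by the tool move_arm, never from a script. Its argument "deltas" is a list that holds one entry, the list of rows, each a list of 5 numbers: the shift along the tool's x, y, z normalised to -1 to 1, where 1 is 80 cm, then the turn about the tool's z normalised to -1 to 1, where 1 is 120 degrees, then the closure, from -1 (fully open) to 1 (shut). In form: [[[tx, ty, tz, twist, grip], ...]]. A call has 1 to 12 rows; each row is the pose to reach, as a shift and turn from the pose commanded when the call began, along the tool's axes at that moment; what a row does not reach only later rows make up. A row lasts 1/10 s, in which the tool goes at most 50 mm and 8.59 degrees, less where a joint would pass 70% of its speed; a pose out of reach is approached as far as the arm can. A call with a number of a shift or a turn outside -1 to 1 is refused whole. A call with a gripper value outside its range is refused whole. The fingers move at their own pace and stop on an object; "squeeze" is the grip in N (left out, the last holds). Time passes only in rows, so rows that repeat a pose let the fingers close. It gives the time, the measured TCP pose, the force, the opening and the grip force at its end, in the units of the state.
- manip.get_state(): the state, without advancing time (a new reading comes with each control period).
- manip.get_image(name): name is "scene" or "top"; returns the picture (480x640x3 uint8, red, green, blue); there is no depth.
- manip.camera_params(name): a dict with "fx", "fy", "cx", "cy" (pixels), "R" (3x3) and "t" (3): a world point X has camera coordinates R X + t. Camera axes: x right, y down, z forward; pixel columns grow to the right and rows downward; lengths in m; the calibration is good to about 2 mm. A picture is of the moment at which its call begins. camera_params takes no time and is no camera call.
- manip.sign_off(): hands the job in; it is judged then, once.
The state is a dict: "clock": time; "qpos": joint angles; "qd": joint speeds; "effort": joint torques, N m; "position": TCP position; "ee_rot": TCP orientation; "contact_force": force on the tool from outside, world axes, zero at the start; "moment": the same for the moment, N m; "width": finger opening in m; "gripper_force": force on a finger pad.
Only numpy, scipy, OpenCV 4.12 (cv2) and the standard library are available. Lean on these libraries where they do the work, as an engineer would, in place of code of your own. Each camera call takes 0.05 s, during which the arm holds its last target. There are 200 camera calls.

## Working session

There is one attempt and no reset: what is moved stays moved. The work goes in short steps, Python scripts to look and compute and a tool call to move; the robot and the scene stay as the last step left them, time stands still between calls to the robot, and variables do not carry over. Pictures are saved under pics/ and viewed, at most 10 in all, crops included, and the job is handed in when it is done.

Besides the shell and the picture viewer there is one more tool, called after ">>>" by a JSON object that holds its "fn" and its "kwargs", one argument or row to a line. move_arm: Moves the arm, as the interface text tells. Scaled input: -1 to 1 covers 80 cm each way for a shift and 120 degrees each way for a turn. Its arguments: {"type":"object","properties":{"deltas":{"type":"array","items":{"type":"array","items":{"type":"array","items":{"type":"number","minimum":-1,"maximum":1}}}},"squeeze":{"type":"number"}},"required":["deltas"]}

```bash
mkdir -p pics
python3 - <<'E'
from rig import manip
import cv2
for n in ("scene","top"):
    cv2.imwrite(f"pics/{n}0.png",manip.get_image(n)[:,:,::-1]); print(n,manip.camera_params(n))
print(manip.get_state())
E
```

```text
scene {'fx': 579.7444714750728, 'fy': 579.7444714750728, 'cx': 317.31468315483056, 'cy': 233.9783100859836, 'R': array([[ 0.45063386,  0.89270223, -0.00344302],
       [ 0.68998152, -0.35074299, -0.63317048],
       [-0.56644031,  0.28295243, -0.77400471]]), 't': array([-0.24303768, -0.35042272,  1.5590465 ])}
top {'fx': 573.2292389546818, 'fy': 573.2292389546818, 'cx': 329.13605003814234, 'cy': 237.59369284311057, 'R': array([[-0.02355789, -0.99969555, -0.00733733],
       [-0.99494998,  0.02416109, -0.0974206 ],
       [ 0.09756822,  0.00500525, -0.99521625]]), 't': array([0.0072427 , 0.59339968, 0.98098547])}
{'clock': 0.1, 'qpos': array([ 1.17795042e+00,  2.76526367e-01,  1.50602086e+00, -3.60052008e-06,
        1.36070239e+00, -1.21018735e-01]), 'qd': array([ 1.01248979e-03, -2.10748897e-03, -6.04945786e-03,  3.18259498e-05,
        1.66518327e-03, -7.27772256e-04]), 'effort': array([ 1.03085131e-03, -4.17699265e+01, -2.46402615e+01, -3.42425055e-04,
        5.65402501e-03, -1.84079695e-06]), 'position': array([0.15422   , 0.55344886, 0.23852356]), 'ee_rot': array([-2.08827270e-04,  1.35495107e-01,  9.90777669e-01, -8.01734911e-04]), 'contact_force': array([-0.31207997,  0.50606742,  0.0025615 ]), 'moment': array([0.06519308, 0.04725124, 0.02942032]), 'gripper_force': 0.0, 'width': 0.08574637848906914}
```

View pics/scene0.png

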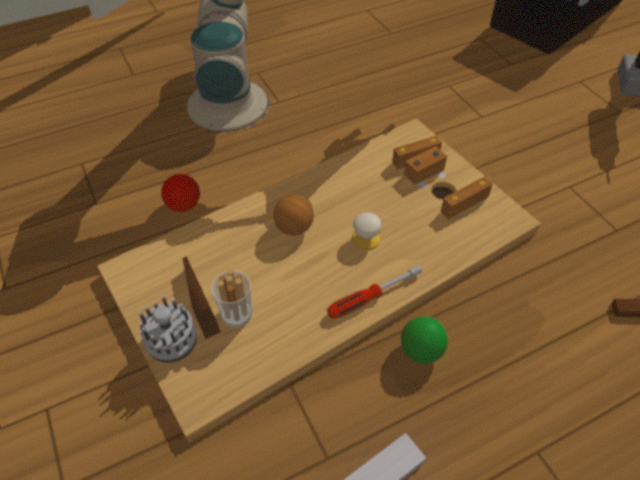

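View pics/top0.png

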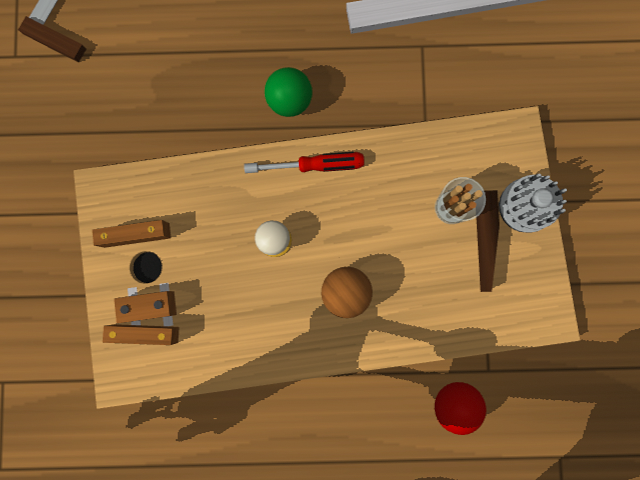

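The top view shows the board with the ball at (347,292), wedge at (487,240) with its thin end down at (486,291), carousel (533,203), tumbler (461,200), knob (272,238), driver (305,163), pocket (147,267), cleat (131,233), jaw (145,306) and fence (140,335). In the scene view the ball is at (293,214) and the wedge at (200,297).

Could be mistaken:
- **Ball:** the green one at top (289,92) and the red one at (460,408) are off the board. I choose the brown one at (347,292).
- **Wedge:** the dark brown block at top (52,40) belongs to a tool off the board. I choose the one at (487,240), between carousel and tumbler.

```bash
cat > h.py <<'E'
import numpy as np, cv2
from rig import manip
C={n:manip.camera_params(n) for n in("scene","top")}
def ray(n,p):
    c=C[n]; d=c["R"].T@np.array([(p[0]-c["cx"])/c["fx"],(p[1]-c["cy"])/c["fy"],1]); return -c["R"].T@c["t"],d/np.linalg.norm(d)
def plane(n,p,z):
    o,d=ray(n,p); return o+d*(z-o[2])/d[2]
def tri(ps,pt):
    o1,d1=ray("scene",ps);o2,d2=ray("top",pt)
    s=np.linalg.lstsq(np.c_[d1,-d2],o2-o1,rcond=None)[0]; a=o1+s[0]*d1;b=o2+s[1]*d2
    return (a+b)/2,np.linalg.norm(a-b)
def proj(n,X):
    c=C[n];v=c["R"]@X+c["t"];return np.array([c["fx"]*v[0]/v[2]+c["cx"],c["fy"]*v[1]/v[2]+c["cy"]])
E
python3 - <<'E'
from h import *
np.set_printoptions(precision=4,suppress=True)
t=cv2.imread("pics/top0.png");s=cv2.imread("pics/scene0.png")
# board corners: bright low-saturation wood hull
for n,im in(("top",t),("scene",s)):
    hsv=cv2.cvtColor(im,cv2.COLOR_BGR2HSV)
    g=cv2.cvtColor(im,cv2.COLOR_BGR2GRAY)
    print(n,"board hsv",hsv[200,350] if n=="top" else hsv[270,320])
    h=cv2.HoughCircles(cv2.medianBlur(g,5),cv2.HOUGH_GRADIENT,1,30,param1=80,param2=15,minRadius=12,maxRadius=32)
    print(np.round(h[0][:12],1).tolist())
    for w in ((347,292),(487,240),(145,306),(140,335)) if n=="top" else ((293,214),(200,297),(430,165)):
        print(w,hsv[w[1],w[0]])
    m=((hsv[...,1]<150)&(hsv[...,2]>130)).astype(np.uint8)
    m=cv2.morphologyEx(m,cv2.MORPH_OPEN,np.ones((5,5)))
    c=max(cv2.findContours(m,0,2)[0],key=cv2.contourArea)
    print("hull",cv2.approxPolyDP(cv2.convexHull(c),8,True)[:,0].tolist())
    dk=((hsv[...,2]<95)&(hsv[...,0]<20)&(hsv[...,1]>120)).astype(np.uint8)
    for c in cv2.findContours(dk,0,2)[0]:
        if cv2.contourArea(c)>300: print("dark",cv2.boundingRect(c),cv2.approxPolyDP(c,3,True)[:,0].tolist()[:10])
a=cv2.resize(t[160:310,420:580],None,fx=2.5,fy=2.5);b=cv2.resize(s[180:350,130:330],None,fx=2,fy=2)
d=cv2.resize(t[210:360,80:240],None,fx=2.5,fy=2.5)
b=cv2.resize(b,(400,340));o=np.zeros((600,800,3),np.uint8);o[:0]=0
o=np.zeros((375+225,800,3),np.uint8);o[:375,:400]=a;o[:375,400:]=d;bb=cv2.resize(s[240:350,130:265],None,fx=2,fy=2);o[375:595,:270]=bb
o[375:600,400:800]=cv2.resize(s[125:219,350:517],(400,225))
cv2.imwrite("pics/c1.png",o)
E
```

```text
top board hsv [ 17 139 180]
[[346.5, 291.5, 25.200000762939453], [459.5, 407.5, 25.600000381469727], [532.5, 201.5, 25.700000762939453], [145.5, 267.5, 15.600000381469727], [288.5, 91.5, 25.200000762939453], [144.5, 304.5, 23.200000762939453], [270.5, 236.5, 15.5], [462.5, 198.5, 22.899999618530273], [302.5, 227.5, 17.700000762939453], [383.5, 276.5, 22.899999618530273], [317.5, 83.5, 25.100000381469727]]
(347, 292) [ 14 181 149]
(487, 240) [ 11 178  66]
(145, 306) [ 14 183 141]
(140, 335) [ 14 183 145]
hull [[538, 108], [579, 340], [96, 407], [74, 170]]
dark (126, 381, 171, 60) [[296, 381], [143, 402], [139, 411], [129, 416], [126, 426], [131, 428], [160, 415], [185, 416], [196, 421], [181, 428]]
dark (0, 328, 640, 152) [[639, 328], [625, 333], [616, 343], [581, 340], [454, 358], [447, 372], [399, 366], [329, 376], [384, 374], [420, 382]]
dark (333, 267, 40, 50) [[341, 267], [333, 271], [348, 272], [361, 285], [365, 296], [362, 310], [355, 316], [369, 305], [371, 285], [360, 270]]
dark (477, 190, 23, 102) [[497, 190], [485, 190], [486, 205], [477, 217], [481, 291], [490, 291], [499,
[... 1655 characters left out ...]
 [443, 214], [452, 217], [484, 198]]
dark (393, 151, 52, 33) [[444, 159], [417, 173], [404, 160], [421, 151], [401, 157], [394, 152], [393, 162], [397, 167], [403, 166], [405, 175]]
dark (587, 73, 53, 100) [[616, 73], [610, 82], [612, 99], [605, 109], [590, 113], [587, 124], [592, 153], [607, 172], [618, 150], [614, 120]]
dark (0, 72, 218, 243) [[193, 72], [167, 82], [161, 89], [159, 105], [56, 204], [19, 226], [3, 276], [0, 314], [33, 307], [52, 296]]
dark (0, 19, 153, 93) [[152, 19], [1, 100], [0, 111]]
dark (0, 7, 90, 54) [[88, 8], [1, 26], [0, 60], [87, 16]]
dark (453, 0, 170, 91) [[453, 58], [517, 90], [590, 38], [622, 0], [616, 0], [588, 27], [584, 24], [586, 27], [580, 32], [574, 31]]
```

View pics/c1.png

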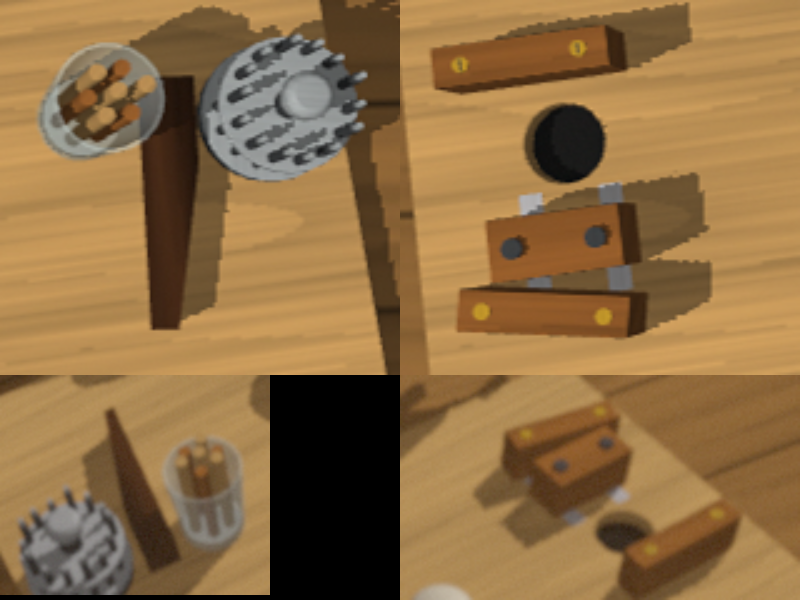

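The crop confirms the wedge: dark, butt between tumbler and carousel, thin end at top (485,291). It also shows the jaw with its bolts, next to the fence, and the round pocket.

Run:
```python
from h import *
np.set_printoptions(precision=4,suppress=True)
for n in C: print(n,"cam at",-C[n]["R"].T@C[n]["t"])
ct=[(538,107),(580,340),(96,407.5),(74.5,170)]  # (+x,-y),(-x,-y),(-x,+y),(+x,+y)
cs=[(189,434),(99.5,269),(415,119.5),(539,221)]
loc=np.array([(.21,-.42),(-.21,-.42),(-.21,.42),(.21,.42)])
for n,c in(("top",ct),("scene",cs)):
    W=np.array([plane(n,p,.03)[:2] for p in c]); m=W.mean(0); H=loc.T@(W-m);U,S,V=np.linalg.svd(H);R=V.T@U.T
    print(n,m,np.degrees(np.arctan2(R[1,0],R[0,0])),"res",np.abs((loc@R.T+m)-W).max(0))
for a,b in zip(cs,ct): print("corner",*tri(a,b))
print("ball",*tri((293.5,214.5),(346.7,292)))
print("wedge tip top?",*tri((185,258),(485.5,291)))
print("knob top?",plane("top",(271,237),.09)," driver ends",plane("top",(246,168),.045),plane("top",(363,160),.045))
print("carousel",plane("top",(541,198),.13),"tumbler rim",plane("top",(465,199),.125),"foot",plane("top",(458,203),.035))
for p in((485,190),(497,190),(481,291),(490,291),(499,229),(477,217)):print(p,plane("top",p,.066),plane("top",p,.03))
for p in((185,258),(191,306),(207,338),(220,331)):print(p,plane("scene",p,.066),plane("scene",p,.03))
print("pocket",plane("top",(147,267),.03),plane("scene",(443.5,189),.03))
```

```text
scene cam at [ 1.2344 -0.3471  0.984 ]
top cam at [ 0.4949 -0.012   1.0342]
top [0.5653 0.0055] 6.4604517060036875 res [0.0016 0.0015]
scene [0.5689 0.0053] 7.168303226267658 res [0.0071 0.0047]
corner [ 0.8209 -0.3843  0.0298] 0.0065219369049440675
corner [ 0.4055 -0.4374  0.0179] 0.005887046015973698
corner [0.3079 0.3995 0.0234] 0.006048339932216075
corner [0.724  0.4418 0.0353] 0.0016068025216193433
ball [ 0.4972 -0.0343  0.0717] 0.00011838155503453941
wedge tip top? [ 0.4928 -0.2709  0.0576] 0.002789532391540444
knob top? [0.5907 0.089  0.09  ]  driver ends [0.7182 0.1361 0.045 ] [ 0.7273 -0.0697  0.045 ]
carousel [ 0.6386 -0.346   0.13  ] tumbler rim [ 0.6408 -0.2264  0.125 ] foot [ 0.6484 -0.235   0.035 ]
(485, 190) [ 0.6649 -0.2751  0.066 ] [ 0.6713 -0.2849  0.03  ]
(497, 190) [ 0.6644 -0.2956  0.066 ] [ 0.6707 -0.3061  0.03  ]
(481, 291) [ 0.4935 -0.2598  0.066 ] [ 0.4935 -0.2691  0.03  ]
(490, 291) [ 0.4932 -0.2749  0.066 ] [ 0.4931 -0.2847  0.03  ]
(499, 229) [ 0.5974 -0.2955  0.066 ] [ 0.6012 -0.306   0.03  ]
(477, 217) [ 0.6188 -0.2592  0.066 ] [ 0.6234 -0.2684  0.03  ]
(185, 258) [ 0.4987 -0.2728  0.066 ] [ 0.4699 -0.2699  0.03  ]
(191, 306) [ 0.6106 -0.2987  0.066 ] [ 0.5861 -0.2968  0.03  ]
(207, 338) [ 0.6875 -0.2952  0.066 ] [ 0.6661 -0.2931  0.03  ]
(220, 331) [ 0.6847 -0.2694  0.066 ] [ 0.6631 -0.2664  0.03  ]
pocket [0.5492 0.3139 0.03  ] [0.5483 0.3161 0.03  ]
```

```bash
cat >> h.py <<'E'
B0=np.array([.5653,.0055]);BA=np.radians(6.46)
def rot(a): return np.array([[np.cos(a),-np.sin(a)],[np.sin(a),np.cos(a)]])
def b2w(x,y): return rot(BA)@np.array([x,y])/1000+B0
def w2b(p): return rot(-BA)@(np.asarray(p)[:2]-B0)*1000
def st():
    s=manip.get_state(); w,x,y,z=s["ee_rot"]
    th=np.degrees(np.arctan2(1-2*(x*x+z*z),2*(x*y-w*z)))  # tool y angle
    return s,th
def go(xy,z,th):
    "normalised [tx ty tz twist] from the present pose to world xy, z, tool-y angle th"
    s,t0=st(); a=np.radians(t0); d=np.array([*xy,z])-s["position"]
    ty=np.array([np.cos(a),np.sin(a)]); tx=np.array([-np.sin(a),np.cos(a)])
    return np.round([tx@d[:2]/.8,ty@d[:2]/.8,-d[2]/.8,-(th-t0)/120],4)
def show():
    s,t=st(); print("t",round(s["clock"],2),"pos",s["position"].round(4),"board",w2b(s["position"]).round(1),"th",round(t,2),"F",s["contact_force"].round(1),"w",round(s["width"],4),"gf",round(s["gripper_force"],1),"q",s["qpos"].round(2))
E
python3 - <<'E'
from h import *
show(); print(go(b2w(-72,-110),.239,6.46),go(b2w(-72,-110),.065,6.46))
E
```

```text
t 0.1 pos [0.1542 0.5534 0.2385] board [-346.8  590.7] th 74.43 F [-0.3  0.5  0. ] w 0.0857 gf 0.0 q [ 1.18  0.28  1.51 -0.    1.36 -0.12]
[-6.470e-01 -6.830e-01 -6.000e-04  5.664e-01] [-0.647  -0.683   0.2169  0.5664]
```

>>> {"fn": "move_arm", "kwargs": {
  "deltas": [
    [[-0.647,-0.683,0,0.566,0],[-0.647,-0.683,0,0.566,0],[-0.647,-0.683,0,0.566,0],[-0.647,-0.683,0,0.566,0],[-0.647,-0.683,0,0.566,0],[-0.647,-0.683,0,0.566,0],[-0.647,-0.683,0,0.566,0],[-0.647,-0.683,0,0.566,0],[-0.647,-0.683,0,0.566,0],[-0.647,-0.683,0,0.566,0],[-0.647,-0.683,0,0.566,0],[-0.647,-0.683,0,0.566,0]]
  ]
}}

```text
clock: 1.3
position: [0.4352, 0.0216, 0.2392]
ee_rot: [-0.0, 0.666, 0.746, 0.0]
contact_force: [0.8, -0.3, -0.6]
width: 0.0429
gripper_force: 0.0
```

```bash
python3 -c "
from h import *
show(); print(go(b2w(-72,-110),.239,6.46),go(b2w(-72,-110),.065,6.46))"
```

```text
t 1.3 pos [0.4352 0.0216 0.2392] board [-127.5   30.6] th 6.47 F [ 0.8 -0.3 -0.6] w 0.0429 gf 0.0 q [-0.11  0.06  1.77  0.    1.3  -0.22]
[-1.758e-01  6.930e-02  2.000e-04  1.000e-04] [-1.758e-01  6.930e-02  2.177e-01  1.000e-04]
```

>>> {"fn": "move_arm", "kwargs": {
  "deltas": [
    [[-0.1758,0.0693,0,0,0],[-0.1758,0.0693,0,0,0],[-0.1758,0.0693,0,0,0],[-0.1758,0.0693,0,0,0],[-0.1758,0.0693,0.1,0,0],[-0.1758,0.0693,0.2,0,0],[-0.1758,0.0693,0.2177,0,0],[-0.1758,0.0693,0.2177,0,0],[-0.1758,0.0693,0.2177,0,0]]
  ]
}}

```text
clock: 2.2
position: [0.5022, -0.1082, 0.0614]
ee_rot: [-0.005, 0.666, 0.746, -0.002]
contact_force: [-0.3, -0.3, 0.7]
width: 0.0422
gripper_force: 0.0
```

```bash
python3 -c "
from h import *
show(); cv2.imwrite('pics/t1.png',manip.get_image('top')[...,::-1])"
```

```text
t 2.2 pos [ 0.5022 -0.1082  0.0614] board [ -75.5 -105.8] th 6.52 F [-0.3 -0.3  0.7] w 0.0422 gf 0.0 q [-0.35  0.36  1.88  0.    0.91 -0.46]
```

View pics/t1.png

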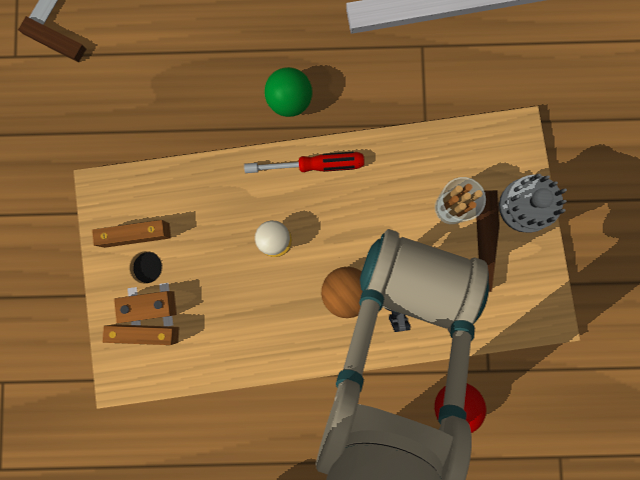

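The ball at (347,292) has not moved, and the open fingers are behind it at (400,320). I let the arm settle, then push.

>>> {"fn": "move_arm", "kwargs": {
  "deltas": [
    [[0,0,0,0,0],[0,0,0,0,0]]
  ]
}}

```text
clock: 2.45
position: [0.5075, -0.1103, 0.0671]
ee_rot: [0.002, 0.666, 0.746, 0.001]
contact_force: [-0.2, 0.8, 1.1]
width: 0.0427
gripper_force: 0.0
```

```bash
python3 -c "
from h import *
show()
for b in ((-72,-80),(-72,110),(17,180),(17,240),(18,255)): print(b,go(b2w(*b),.065,6.46))"
```

```text
t 2.45 pos [ 0.5075 -0.1103  0.0671] board [ -70.4 -108.5] th 6.52 F [-0.2  0.8  1.1] w 0.0427 gf 0.0 q [-0.35  0.35  1.88  0.    0.91 -0.46]
(-72, -80) [ 0.0357 -0.0019  0.0027  0.0005]
(-72, 110) [ 0.2732 -0.0017  0.0027  0.0005]
(17, 180) [0.3605 0.1097 0.0027 0.0005]
(17, 240) [0.4355 0.1097 0.0027 0.0005]
(18, 255) [0.4543 0.111  0.0027 0.0005]
```

>>> {"fn": "move_arm", "kwargs": {
  "deltas": [
    [[0.015,-0.002,0.003,0,-0.53],[0.03,-0.002,0.003,0,-0.53],[0.038,-0.002,0.003,0,-0.53],[0.046,-0.002,0.003,0,-0.53],[0.054,-0.002,0.003,0,-0.53],[0.063,-0.002,0.003,0,-0.53],[0.073,-0.002,0.003,0,-0.53],[0.083,-0.002,0.003,0,-0.53],[0.093,-0.002,0.003,0,-0.53],[0.103,-0.002,0.003,0,-0.53],[0.113,-0.002,0.003,0,-0.53],[0.123,-0.002,0.003,0,-0.53]]
  ]
}}

```text
clock: 3.65
position: [0.4931, -0.0116, 0.0627]
ee_rot: [-0.0, 0.666, 0.746, 0.0]
contact_force: [0.7, -0.3, 0.8]
width: 0.0654
gripper_force: 0.2
```

```bash
cat >> h.py <<'E'
def ball():
    "ball centre in board mm, from one or both views by colour and fitted circle"
    out={}
    for n in C:
        im=manip.get_image(n);hsv=cv2.cvtColor(im,cv2.COLOR_RGB2HSV).astype(int)
        g=cv2.medianBlur(cv2.cvtColor(im,cv2.COLOR_RGB2GRAY),5)
        h=cv2.HoughCircles(g,cv2.HOUGH_GRADIENT,1,20,param1=80,param2=10,minRadius=18 if n=="scene" else 23,maxRadius=24 if n=="scene" else 28)
        for c in h[0]:
            u,v=int(c[0]),int(c[1])
            p=hsv[max(v-6,0):v+7,max(u-6,0):u+7].reshape(-1,3).mean(0)
            if 10<p[0]<16 and p[1]>155 and p[2]<165:
                b=w2b(plane(n,c[:2],.073)); 
                if abs(b[0])<200 and abs(b[1])<400: print(n,c.round(1),b.round(1))
        cv2.imwrite(f"pics/last_{n}.png",im[...,::-1])
E
python3 -c "
from h import *
show();ball()"
```

```text
t 3.65 pos [ 0.4931 -0.0116  0.0627] board [-73.7  -8.9] th 6.51 F [ 0.7 -0.3  0.8] w 0.0654 gf 0.2 q [-0.16  0.33  1.93  0.    0.88 -0.28]
scene [420.5 160.5  23.4] [-50.9 293. ]
```

Run:
```python
import cv2,numpy as np
s=cv2.imread("pics/last_scene.png");t=cv2.imread("pics/last_top.png")
o=np.zeros((450,800,3),np.uint8);o[:,:400]=cv2.resize(s[100:325,200:400],(400,450));o[:,400:]=cv2.resize(t[180:405,240:440],(400,450))
cv2.imwrite("pics/c2.png",o)
```

```text
(no output)
```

View pics/c2.png

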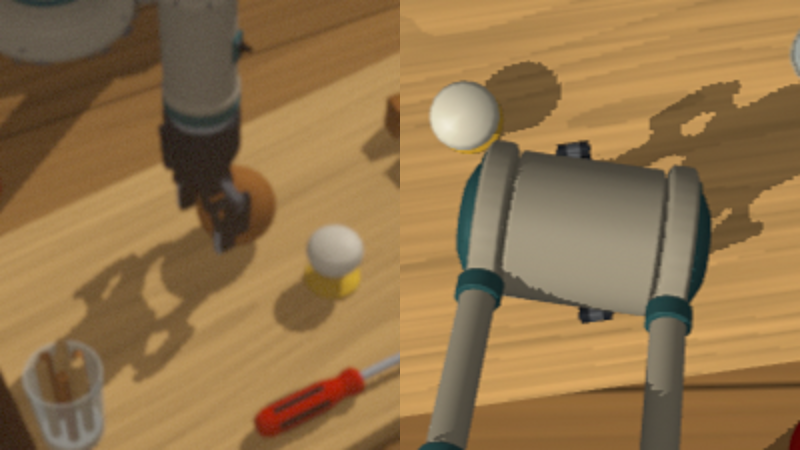

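The ball sits between the fingers, at scene pixel (318,201). The knob is at about (367,225), clear of the path, so I carry on with the diagonal.

>>> {"fn": "move_arm", "kwargs": {
  "deltas": [
    [[0.01,0,0,0,-0.53],[0.02,0,0,0,-0.53],[0.03,0,0,0,-0.53],[0.04,0.002,0,0,-0.53],[0.05,0.006,0,0,-0.53],[0.06,0.011,0,0,-0.53],[0.07,0.016,0,0,-0.53],[0.08,0.021,0,0,-0.53],[0.09,0.026,0,0,-0.53],[0.1,0.032,0,0,-0.53],[0.11,0.037,0,0,-0.53],[0.12,0.042,0,0,-0.53]]
  ]
}}

```text
clock: 4.95
position: [0.516, 0.0876, 0.0627]
ee_rot: [-0.0, 0.666, 0.746, 0.0]
contact_force: [-1.3, -1.0, 1.7]
width: 0.0655
gripper_force: 1.3
```

```bash
cat >> h.py <<'E'
def blob(n,z):
    im=manip.get_image(n); cv2.imwrite(f"pics/last_{n}.png",im[...,::-1]);hsv=cv2.cvtColor(im,cv2.COLOR_RGB2HSV)
    m=((abs(hsv[...,0].astype(int)-13)<4)&(hsv[...,1]>158)).astype(np.uint8)
    m=cv2.morphologyEx(m,cv2.MORPH_OPEN,np.ones((3,3)))
    for c in cv2.findContours(m,0,2)[0]:
        if cv2.contourArea(c)<250: continue
        (u,v),r=cv2.minEnclosingCircle(c); b=w2b(plane(n,(u,v),z))
        if abs(b[0])<190 and abs(b[1])<400: print(n,"px",round(u),round(v),"r",round(r,1),"board",b.round(1))
E
python3 -c "
from h import *
print(w2b(plane('scene',(318.5,201.5),.073)))
show();blob('scene',.073);blob('top',.073)"
```

```text
[-73.07579526  31.34957545]
t 4.95 pos [0.516  0.0876 0.0627] board [-39.7  87.1] th 6.51 F [-1.3 -1.   1.7] w 0.0655 gf 1.3 q [ 0.04  0.36  1.87  0.    0.91 -0.08]
scene px 468 194 r 25.4 board [ 87.3 311.4]
scene px 420 156 r 25.5 board [-63.8 301. ]
top px 139 334 r 36.8 board [-94.9 319.6]
top px 144 306 r 32.0 board [-50.2 305.7]
top px 131 233 r 38.8 board [ 76.1 316. ]
top px 486 244 r 45.8 board [ -25.3 -274.7]
```

>>> {"fn": "move_arm", "kwargs": {
  "deltas": [
    [[0.011,0.006,0,0,-0.53],[0.022,0.012,0,0,-0.53],[0.033,0.018,0,0,-0.53],[0.044,0.024,0,0,-0.53],[0.055,0.03,0,0,-0.53],[0.066,0.036,0,0,-0.53],[0.077,0.042,0,0,-0.53],[0.088,0.048,0,0,-0.53],[0.098,0.054,0,0,-0.53],[0.107,0.06,0,0,-0.53],[0.115,0.065,0,0,-0.53],[0.12,0.068,0,0,-0.53]]
  ]
}}

```text
clock: 6.25
position: [0.5593, 0.1891, 0.0627]
ee_rot: [0.0, 0.666, 0.746, 0.0]
contact_force: [-0.1, -0.8, -1.1]
width: 0.0655
gripper_force: 0.0
```

>>> {"fn": "move_arm", "kwargs": {
  "deltas": [
    [[0,0,0,0,-0.53],[0,0,0,0,-0.53]]
  ]
}}

```text
clock: 6.45
position: [0.5587, 0.1883, 0.0627]
ee_rot: [-0.0, 0.666, 0.746, -0.0]
contact_force: [-0.1, -0.5, 0.2]
width: 0.0653
gripper_force: 0.0
```

```bash
python3 -c "
from h import *
show();blob('scene',.073);t=manip.get_image('top')[...,::-1];s=cv2.imread('pics/last_scene.png')
o=np.zeros((450,800,3),np.uint8);o[:,:400]=cv2.resize(s[100:325,330:530],(400,450));o[:,400:]=cv2.resize(t[180:405,80:280],(400,450))
cv2.imwrite('pics/c3.png',o)
"
```

```text
t 6.45 pos [0.5587 0.1883 0.0627] board [ 14.  182.4] th 6.51 F [-0.1 -0.5  0.2] w 0.0653 gf 0.0 q [ 0.21  0.44  1.72 -0.    0.98  0.09]
scene px 468 196 r 26.8 board [ 88.4 307.6]
scene px 434 172 r 32.7 board [ -7.1 295.4]
```

View pics/c3.png

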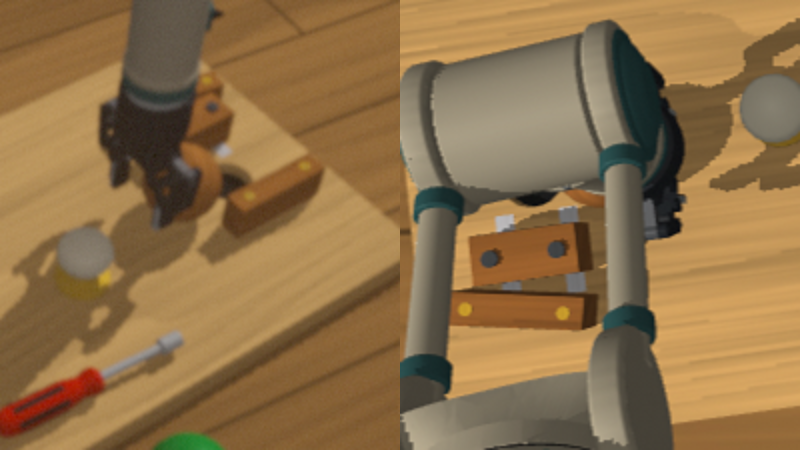

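The ball is still between the fingers at scene (421,191), just short of the lane. I narrow the fingers, align to x 17 and push it in.

```bash
python3 -c "
from h import *
print(w2b(plane('scene',(421,191),.073)))
for b in ((17,184),(17.5,258)): print(go(b2w(*b),.064,6.46))"
```

```text
[ 23.19508694 232.94621042]
[ 0.0022  0.0039 -0.0016  0.0003]
[ 0.0947  0.0045 -0.0016  0.0003]
```

>>> {"fn": "move_arm", "kwargs": {
  "deltas": [
    [[0,0.004,0,0,-0.4],[0,0.004,0,0,-0.3],[0,0.004,0,0,-0.2],[0,0.004,0,0,-0.1],[0,0.004,0,0,0],[0,0.004,0,0,0],[0.008,0.004,0,0,0],[0.016,0.004,0,0,0],[0.024,0.004,0,0,0],[0.032,0.004,0,0,0],[0.04,0.004,0,0,0],[0.048,0.004,0,0,0]]
  ]
}}

```text
clock: 7.75
position: [0.5574, 0.2277, 0.0627]
ee_rot: [-0.0, 0.666, 0.746, -0.0]
contact_force: [-0.2, -0.6, -0.6]
width: 0.043
gripper_force: 0.0
```

```bash
python3 -c "
from h import *
show(); print(go(b2w(17.5,258),.064,6.46))"
```

```text
t 7.75 pos [0.5574 0.2277 0.0627] board [ 17.2 221.6] th 6.53 F [-0.2 -0.6 -0.6] w 0.043 gf 0.0 q [0.27 0.46 1.69 0.   0.99 0.16]
[ 0.0454  0.0005 -0.0017  0.0006]
```

>>> {"fn": "move_arm", "kwargs": {
  "deltas": [
    [[0.007,0,0,0,0],[0.013,0,0,0,0],[0.019,0,0,0,0],[0.025,0,0,0,0],[0.03,0,0,0,0],[0.035,0,0,0,0],[0.039,0,0,0,0],[0.042,0,0,0,0],[0.042,0,0,0,0]]
  ]
}}

```text
clock: 8.65
position: [0.5539, 0.2606, 0.0628]
ee_rot: [-0.0, 0.666, 0.746, 0.0]
contact_force: [0.6, 0.4, -0.1]
width: 0.0429
gripper_force: 0.0
```

```bash
python3 -c "
from h import *
show();s=manip.get_image('scene')[...,::-1];t=manip.get_image('top')[...,::-1]
o=np.zeros((450,800,3),np.uint8);o[:,:400]=cv2.resize(s[100:325,330:530],(400,450));o[:,400:]=cv2.resize(t[180:405,80:280],(400,450))
cv2.imwrite('pics/c4.png',o)
for n in C: print(n,[proj(n,np.array([*b2w(20,310),z])).round(1) for z in(.062,.073)])
"
```

```text
t 8.65 pos [0.5539 0.2606 0.0628] board [ 17.3 254.8] th 6.52 F [ 0.6  0.4 -0.1] w 0.0429 gf 0.0 q [0.33 0.47 1.67 0.   1.   0.21]
scene [array([446.3, 179.7]), array([447.1, 176.1])]
top [array([139.8, 265.5]), array([137.6, 265.2])]
```

View pics/c4.png

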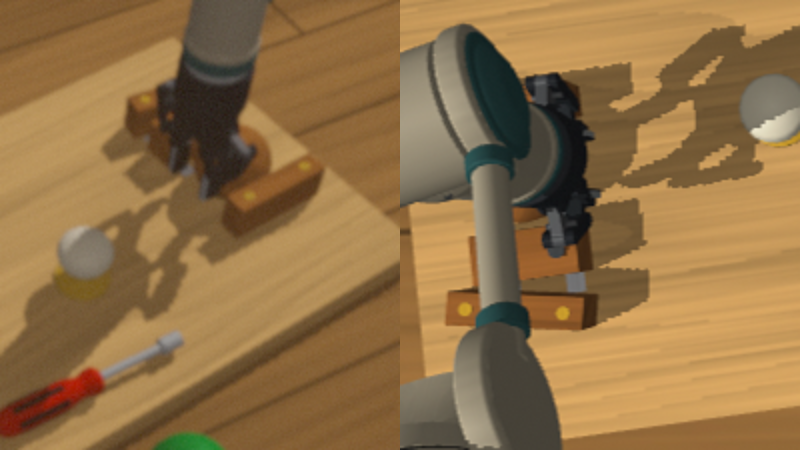

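The ball is at scene (450,179), where the pocket should put it, in front of the fingers. I back off and go up, then over to the wedge.

>>> {"fn": "move_arm", "kwargs": {
  "deltas": [
    [[-0.04,0,0,0,0],[-0.08,0,0,0,0],[-0.09,0,-0.06,0,0],[-0.09,0,-0.12,0,0],[-0.09,0,-0.18,0,0],[-0.15,0,-0.2,-0.07,-0.3],[-0.21,0,-0.2,-0.14,-0.3],[-0.27,0,-0.2,-0.21,-0.3],[-0.33,0,-0.2,-0.28,-0.3],[-0.39,0,-0.2,-0.35,-0.3],[-0.45,0,-0.2,-0.42,-0.3],[-0.51,0,-0.2,-0.49,-0.3]]
  ]
}}

```text
clock: 9.95
position: [0.5992, -0.1405, 0.2229]
ee_rot: [0.0, 0.227, 0.974, 0.0]
contact_force: [0.7, 0.9, 0.1]
width: 0.0556
gripper_force: 0.0
```

>>> {"fn": "move_arm", "kwargs": {
  "deltas": [
    [[0,0,0,0,-0.3],[0,0,0,0,-0.3],[0,0,0,0,-0.3]]
  ]
}}

```text
clock: 10.25
position: [0.5991, -0.1377, 0.2226]
ee_rot: [-0.0, 0.231, 0.973, 0.0]
contact_force: [-0.2, 1.0, 0.1]
width: 0.0557
gripper_force: 0.0
```

```bash
python3 -c "
from h import *
show(); print(go((.545,-.279),.22,90)); blob('scene',.062)
t=manip.get_image('top')[...,::-1];s=cv2.imread('pics/last_scene.png')
o=np.zeros((450,800,3),np.uint8);o[:,:400]=cv2.resize(s[100:325,330:530],(400,450));o[:,400:]=cv2.resize(t[180:405,80:280],(400,450))
cv2.imwrite('pics/c5.png',o)"
```

```text
t 10.25 pos [ 0.5991 -0.1377  0.2226] board [  17.5 -146.1] th 63.34 F [-0.2  1.   0.1] w 0.0557 gf 0.0 q [-0.34  0.35  1.44  0.    1.35 -1.45]
[-0.0188 -0.1882  0.0032 -0.2221]
scene px 441 171 r 51.7 board [ -7.1 319. ]
```

View pics/c5.png

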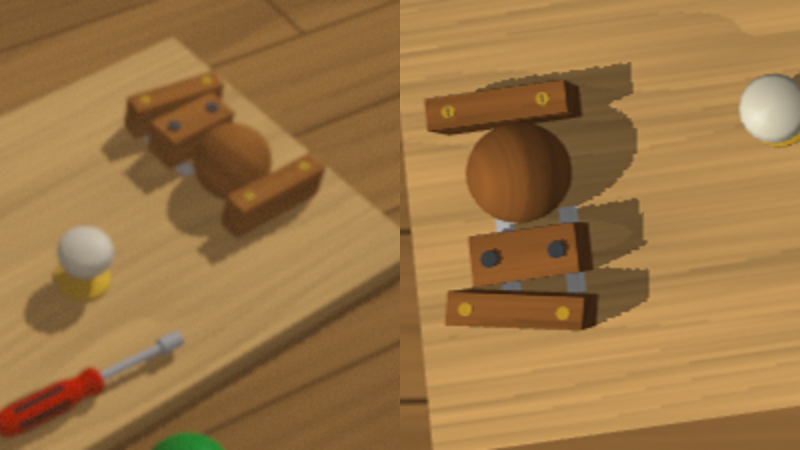

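The ball is at top pixel (139.5,266), against (139.8,265.5) predicted for a ball in the pocket, so it has dropped in. The knob and driver have not moved. Next the wedge.

>>> {"fn": "move_arm", "kwargs": {
  "deltas": [
    [[-0.019,-0.05,0,-0.07,-0.4],[-0.019,-0.11,0,-0.14,-0.4],[-0.019,-0.16,0,-0.21,-0.4],[-0.019,-0.188,0,-0.222,-0.4],[-0.019,-0.188,0,-0.222,-0.4],[-0.019,-0.188,0,-0.222,-0.4],[-0.019,-0.188,0,-0.222,-0.4]]
  ]
}}

```text
clock: 11.05
position: [0.5463, -0.278, 0.2228]
ee_rot: [0.0, -0.001, 1.0, 0.0]
contact_force: [-0.6, 0.6, 0.7]
width: 0.0598
gripper_force: 0.0
```

```bash
python3 -c "
from h import *
show(); print(go((.543,-.279),.045,90))"
```

```text
t 11.05 pos [ 0.5463 -0.278   0.2228] board [ -50.8 -279.6] th 90.1 F [-0.6  0.6  0.7] w 0.0598 gf 0.0 q [-0.58  0.34  1.45  0.    1.35 -2.16]
[ 0.0041 -0.0012  0.2223  0.0008]
```

>>> {"fn": "move_arm", "kwargs": {
  "deltas": [
    [[0.004,-0.001,0.055,0,-0.4],[0.004,-0.001,0.11,0,-0.4],[0.004,-0.001,0.16,0,-0.4],[0.004,-0.001,0.2,0,-0.4],[0.004,-0.001,0.22,0,-0.4],[0.004,-0.001,0.22,0,-0.4],[0.004,-0.001,0.22,0,0.0],[0.004,-0.001,0.22,0,0.3],[0.004,-0.001,0.22,0,0.6],[0.004,-0.001,0.22,0,0.7],[0.004,-0.001,0.22,0,0.7],[0.004,-0.001,0.22,0,0.7]]
  ],
  "squeeze": 25
}}

```text
clock: 12.25
position: [0.5437, -0.2806, 0.0485]
ee_rot: [0.002, 0.0, 1.0, -0.0]
contact_force: [1.4, 3.5, 6.1]
width: 0.02
gripper_force: 24.9
```

```bash
python3 -c "
from h import *
show()"
```

```text
t 12.25 pos [ 0.5437 -0.2806  0.0485] board [ -53.7 -281.9] th 89.99 F [1.4 3.5 6.1] w 0.02 gf 24.9 q [-0.59  0.49  1.69  0.    0.96 -2.16]
```

>>> {"fn": "move_arm", "kwargs": {
  "deltas": [
    [[0.01,0,-0.002,0,0.7],[0.025,0,-0.003,0,0.7],[0.045,0,-0.003,0,0.7],[0.065,0,-0.003,0,0.7],[0.085,0,-0.003,0,0.7],[0.105,0,-0.003,0,0.7],[0.12,0,-0.003,0,0.7],[0.13,0.02,-0.003,0,0.7],[0.13,0.04,-0.003,0,0.7],[0.13,0.06,-0.003,0,0.7],[0.13,0.07,-0.003,0,0.7],[0.13,0.07,-0.003,0,0.7]]
  ]
}}

```text
clock: 13.45
position: [0.4385, -0.223, 0.0491]
ee_rot: [-0.0, -0.001, 1.0, 0.0]
contact_force: [-0.3, -0.7, -1.1]
width: 0.0201
gripper_force: 24.2
```

```bash
python3 -c "
from h import *
show();cv2.imwrite('pics/s6.png',manip.get_image('scene')[...,::-1])
s=cv2.imread('pics/s6.png');hsv=cv2.cvtColor(s,cv2.COLOR_BGR2HSV)
dk=((hsv[...,2]<95)&(hsv[...,0]<20)&(hsv[...,1]>110)).astype(np.uint8);dk[:200]=0;dk[:,330:]=0
for c in cv2.findContours(dk,0,2)[0]:
  if cv2.contourArea(c)>200: print(cv2.boundingRect(c),cv2.approxPolyDP(c,2.5,True)[:,0].tolist()[:10])"
```

```text
t 13.45 pos [ 0.4385 -0.223   0.0491] board [-151.7 -212.8] th 90.15 F [-0.3 -0.7 -1.1] w 0.0201 gf 24.2 q [-0.61  0.34  1.95  0.    0.85 -2.19]
(0, 275, 330, 181) [[0, 435], [10, 430], [27, 437], [46, 424], [50, 425], [51, 419], [68, 399], [66, 396], [71, 391], [74, 378]]
(191, 215, 34, 66) [[199, 215], [193, 218], [191, 225], [196, 230], [203, 263], [212, 280], [224, 269], [205, 234], [203, 219]]
(123, 200, 55, 53) [[174, 201], [171, 200], [168, 207], [164, 205], [155, 210], [146, 221], [144, 232], [123, 252], [177, 230], [167, 225]]
```

View pics/s6.png

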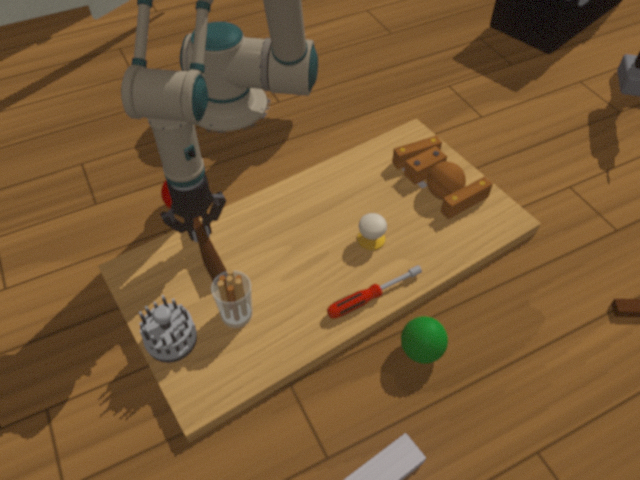

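The wedge is free of the carousel (169,330) and the tumbler (232,297), both unmoved, and is gripped at its thin half with the butt end at about (218,275). The knob looks about 5 px off, at (372,226), so I check that by number.

```bash
cat >> h.py <<'E'
def white(im,box):
    hsv=cv2.cvtColor(im,cv2.COLOR_BGR2HSV); m=np.zeros(im.shape[:2],np.uint8)
    x0,x1,y0,y1=box; m[y0:y1,x0:x1]=((hsv[y0:y1,x0:x1,1]<60)&(hsv[y0:y1,x0:x1,2]>60)).astype(np.uint8)
    c=max(cv2.findContours(m,0,2)[0],key=cv2.contourArea); return cv2.minEnclosingCircle(c)
E
python3 - <<'E'
from h import *
for p in((212,280),(224,269),(218,275)):print(p,plane("scene",p,.03).round(4),plane("scene",p,.066).round(4))
s0=cv2.imread("pics/scene0.png");t0=cv2.imread("pics/top0.png");s=cv2.imread("pics/s6.png")
cv2.imwrite("pics/t6.png",manip.get_image("top")[...,::-1]);t=cv2.imread("pics/t6.png")
T=cv2.imread("pics/t1.png")
bs=(345,395,205,240);bt=(245,300,210,265)
for n,a,b in(("scene",s0,bs),("scene",s,bs),("top",t0,bt),("top",T,bt),("top",t,bt)):
    c,r=white(a,b);print(n,np.round(c,1),round(r,1),w2b(plane(n,c,.07)).round(1))
E
```

```text
(212, 280) [ 0.547  -0.2394  0.03  ] [ 0.5729 -0.2435  0.066 ]
(224, 269) [ 0.5324 -0.2083  0.03  ] [ 0.5589 -0.2135  0.066 ]
(218, 275) [ 0.5409 -0.2244  0.03  ] [ 0.5671 -0.229   0.066 ]
scene [367.4 224.2] 13.0 [33.3 82.2]
scene [372.7 225.2] 12.9 [41.4 89.8]
top [271.8 237.4] 17.0 [36.1 80.7]
top [271.8 237.4] 17.0 [36.1 80.7]
top [266.3 233.5] 17.1 [44.  89.1]
```

The knob was nudged about 12 mm by a finger, from board (36,81) to (44,89). I will put it back after the wedge is in. Now I regrip the wedge at its butt.

>>> {"fn": "move_arm", "kwargs": {
  "deltas": [
    [[0,0,0,0,0.3],[0,0,0,0,0],[0,0,0,0,-0.4],[-0.01,-0.006,0,0,-0.4],[-0.04,-0.006,0.002,0,-0.4],[-0.08,-0.006,0.004,0,-0.4],[-0.108,-0.006,0.004,0,-0.4],[-0.108,-0.006,0.004,0,-0.2],[-0.108,-0.006,0.004,0,0.1],[-0.108,-0.006,0.004,0,0.4],[-0.108,-0.006,0.004,0,0.5],[-0.108,-0.006,0.004,0,0.5]]
  ],
  "squeeze": 60
}}

```text
clock: 14.75
position: [0.5238, -0.2293, 0.0459]
ee_rot: [-0.0, 0.0, 1.0, 0.0]
contact_force: [0.0, -0.4, -1.3]
width: 0.0293
gripper_force: 60.4
```

```bash
python3 -c "
from h import *
show();print(go(b2w(-80,100),.2,6.46))"
```

```text
t 14.75 pos [ 0.5238 -0.2293  0.0459] board [ -67.6 -228.6] th 89.99 F [ 0.  -0.4 -1.3] w 0.0293 gf 60.4 q [-0.53  0.44  1.78 -0.    0.92 -2.1 ]
[ 0.0616  0.4064 -0.1927  0.6961]
```

>>> {"fn": "move_arm", "kwargs": {
  "deltas": [
    [[0,0,-0.03,0,0.5],[0,0,-0.08,0,0.5],[0,0,-0.13,0,0.5],[0.005,0.05,-0.17,0.07,0.5],[0.01,0.1,-0.19,0.14,0.5],[0.02,0.15,-0.19,0.21,0.5],[0.03,0.2,-0.19,0.28,0.5],[0.04,0.25,-0.19,0.35,0.5],[0.05,0.3,-0.19,0.42,0.5],[0.06,0.35,-0.19,0.49,0.5],[0.06,0.4,-0.19,0.56,0.5],[0.06,0.4,-0.19,0.62,0.5]]
  ]
}}

```text
clock: 15.95
position: [0.4751, 0.0942, 0.1978]
ee_rot: [-0.001, 0.605, 0.796, 0.001]
contact_force: [0.6, -0.6, -0.7]
width: 0.0289
gripper_force: 60.4
```

>>> {"fn": "move_arm", "kwargs": {
  "deltas": [
    [[0,0,0,0.07,0.5],[0,0,0,0.07,0.5],[0,0,0,0.07,0.5]]
  ]
}}

```text
clock: 16.25
position: [0.4762, 0.0903, 0.1977]
ee_rot: [-0.0, 0.66, 0.751, -0.0]
contact_force: [-0.0, -0.2, -2.0]
width: 0.0292
gripper_force: 60.4
```

```bash
python3 -c "
from h import *
for p in((115,298),(171.5,291),(116.5,323.5),(174,316),(104,325),(172.5,326.5)):print(p,w2b(plane('top',p,.075)).round(1))
show();print(go(b2w(-89.5,100),.13,6.46))"
```

```text
(115, 298) [-29.5 352.5]
(171.5, 291) [-30.8 257.6]
(116.5, 323.5) [-71.8 354.2]
(174, 316) [-72.5 258. ]
(104, 325) [-71.4 375.1]
(172.5, 326.5) [-89.3 262.4]
t 16.25 pos [0.4762 0.0903 0.1977] board [-79.   94.3] th 7.37 F [-0.  -0.2 -2. ] w 0.0292 gf 60.4 q [ 0.04  0.17  1.76 -0.    1.22 -0.08]
[ 0.0073 -0.013   0.0847  0.0076]
```

>>> {"fn": "move_arm", "kwargs": {
  "deltas": [
    [[0.007,-0.015,0.05,0.007,0.5],[0.007,-0.015,0.1,0.007,0.5],[0.007,-0.015,0.15,0.007,0.5],[0.007,-0.015,0.18,0.007,0.5],[0.007,-0.015,0.18,0.007,0.5],[0.007,-0.015,0.18,0.007,0.5],[0.007,-0.015,0.18,0.007,0.5]]
  ]
}}

```text
clock: 16.95
position: [0.4657, 0.0945, 0.0554]
ee_rot: [0.001, 0.667, 0.745, 0.001]
contact_force: [1.4, -0.3, -1.3]
width: 0.0292
gripper_force: 60.2
```

```bash
python3 -c "
from h import *
show();print(go(b2w(-91,119),.047,6.46))
s=manip.get_image('scene')[...,::-1];t=manip.get_image('top')[...,::-1]
cv2.imwrite('pics/s7.png',s);cv2.imwrite('pics/t7.png',t)
o=np.zeros((480,800,3),np.uint8);o[:,:400]=cv2.resize(s[120:240,340:440],(400,480));o[:,400:]=cv2.resize(t[270:390,90:190],(400,480))
cv2.imwrite('pics/c7.png',o)
for n in C: print(n,proj(n,np.array([*b2w(-91+10,100+136),.066])).round(1))
"
```

```text
t 16.95 pos [0.4657 0.0945 0.0554] board [-88.9  99.6] th 6.39 F [ 1.4 -0.3 -1.3] w 0.0292 gf 60.2 q [ 0.05  0.31  1.98  0.    0.84 -0.06]
[ 0.0242 -0.0026  0.0105 -0.0006]
scene [392.1 164.7]
top [189.1 319.1]
```

View pics/c7.png

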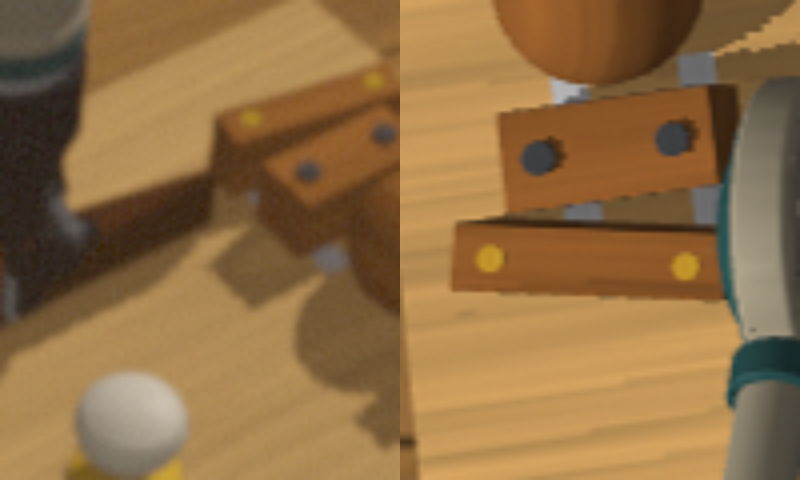

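The wedge is held flat with its tip at scene (393,164 to 176), as predicted, heading for the gap between the fence (left) and the jaw. I lower it and slide it in.

>>> {"fn": "move_arm", "kwargs": {
  "deltas": [
    [[0,-0.0026,0.006,0,0.5],[0,-0.0026,0.011,0,0.5],[0.01,-0.0026,0.012,0,0.5],[0.02,-0.0026,0.012,0,0.5],[0.03,-0.0026,0.012,0,0.5],[0.038,-0.0026,0.012,0,0.5],[0.046,-0.0026,0.012,0,0.5],[0.054,-0.0026,0.012,0,0.5],[0.062,-0.0026,0.012,0,0.5],[0.062,-0.0026,0.012,0,0.5]]
  ]
}}

```text
clock: 18.05
position: [0.4583, 0.1435, 0.0458]
ee_rot: [0.002, 0.666, 0.746, 0.001]
contact_force: [0.1, -3.1, 9.3]
width: 0.029
gripper_force: 61.7
```

```bash
python3 -c "
from h import *
show()"
```

```text
t 18.05 pos [0.4583 0.1435 0.0458] board [-90.8 149.2] th 6.47 F [ 0.1 -3.1  9.3] w 0.029 gf 61.7 q [ 0.16  0.33  1.98 -0.    0.82  0.05]
```

>>> {"fn": "move_arm", "kwargs": {
  "deltas": [
    [[0.005,0,-0.001,0,0.5],[0.01,0,-0.0013,0,0.5],[0.016,0.001,-0.0013,0,0.5],[0.022,0.002,-0.0013,0,0.5],[0.028,0.003,-0.0013,0,0.5],[0.034,0.004,-0.0013,0,0.5],[0.04,0.0052,-0.0013,0,0.5],[0.046,0.0063,-0.0013,0,0.5],[0.046,0.0063,-0.0013,0,0.5]]
  ]
}}

```text
clock: 18.95
position: [0.4591, 0.1814, 0.0458]
ee_rot: [0.001, 0.667, 0.745, 0.001]
contact_force: [3.3, -1.6, 2.2]
width: 0.0291
gripper_force: 60.8
```

```bash
python3 -c "
from h import *
show()
t=manip.get_image('top')[...,::-1];cv2.imwrite('pics/t8.png',t)
hsv=cv2.cvtColor(t,cv2.COLOR_BGR2HSV)
# columns 125,140,160: brown transitions rows 280-350
for u in (120,130,150): print(u,hsv[285:345,u,2].tolist())"
```

```text
t 18.95 pos [0.4591 0.1814 0.0458] board [-85.7 186.7] th 6.38 F [ 3.3 -1.6  2.2] w 0.0291 gf 60.8 q [ 0.24  0.35  1.95 -0.    0.84  0.12]
120 [175, 178, 181, 183, 179, 189, 194, 194, 196, 198, 202, 211, 143, 137, 135, 137, 136, 137, 139, 146, 86, 80, 88, 94, 100, 104, 109, 114, 116, 118, 120, 123, 125, 127, 130, 133, 133, 136, 138, 140, 140, 143, 143, 144, 145, 146, 148, 149, 150, 152, 153, 154, 154, 157, 158, 159, 159, 161, 163, 163]
130 [141, 139, 138, 137, 127, 174, 182, 182, 183, 186, 171, 121, 134, 137, 138, 138, 140, 106, 77, 86, 92, 99, 104, 107, 111, 114, 118, 121, 121, 124, 127, 129, 132, 132, 136, 136, 138, 139, 140, 143, 144, 144, 146, 148, 148, 150, 150, 151, 153, 155, 157, 158, 158, 160, 161, 162, 162, 163, 162, 162]
150 [85, 83, 78, 75, 118, 118, 120, 122, 102, 139, 138, 143, 98, 79, 89, 95, 99, 103, 108, 111, 115, 118, 120, 123, 126, 129, 130, 131, 133, 135, 137, 140, 140, 142, 143, 144, 145, 147, 148, 148, 151, 151, 152, 154, 155, 157, 157, 159, 160, 160, 162, 161, 161, 161, 161, 160, 160, 160, 158, 156]
```

>>> {"fn": "move_arm", "kwargs": {
  "deltas": [
    [[0.005,0.001,0,0,0.5],[0.01,0.002,0,0,0.5],[0.015,0.003,0,0,0.5],[0.02,0.0038,0,0,0.5],[0.025,0.0047,0,0,0.5],[0.03,0.0056,0,0,0.5],[0.034,0.0063,0,0,0.5],[0.034,0.0063,0,0,0.5]]
  ]
}}

```text
clock: 19.8
position: [0.4607, 0.2077, 0.0458]
ee_rot: [0.001, 0.667, 0.745, 0.0]
contact_force: [4.4, -5.2, 3.3]
width: 0.0291
gripper_force: 60.9
```

```bash
python3 -c "
from h import *
show();s,_=st();print('board F',rot(-BA)@s['contact_force'][:2])"
```

```text
t 19.8 pos [0.4607 0.2077 0.0458] board [-81.2 212.7] th 6.4 F [ 4.4 -5.2  3.3] w 0.0291 gf 60.9 q [ 0.29  0.36  1.93 -0.    0.85  0.18]
board F [ 3.77230672 -5.68219933]
```

Going along the fence as expected. I continue in small steps, watching the force.

>>> {"fn": "move_arm", "kwargs": {
  "deltas": [
    [[0.003,0.0006,0,0,0.5],[0.006,0.0012,0,0,0.5],[0.009,0.0017,0,0,0.5],[0.012,0.0022,0,0,0.5],[0.012,0.0022,0,0,0.5]]
  ]
}}

```text
clock: 20.3
position: [0.4612, 0.2157, 0.0457]
ee_rot: [0.002, 0.666, 0.746, -0.001]
contact_force: [4.4, -13.6, 5.5]
width: 0.0289
gripper_force: 61.1
```

```bash
python3 -c "
from h import *
show();s,_=st();print('board F',rot(-BA)@s['contact_force'][:2])"
```

```text
t 20.3 pos [0.4612 0.2157 0.0457] board [-79.8 220.5] th 6.46 F [  4.4 -13.6   5.5] w 0.0289 gf 61.1 q [ 0.3   0.37  1.92 -0.01  0.85  0.2 ]
board F [  2.87171544 -14.00907243]
```

>>> {"fn": "move_arm", "kwargs": {
  "deltas": [
    [[0.0015,0.0003,-0.0005,0,0.5],[0.003,0.0005,-0.001,0,0.5],[0.003,0.0005,-0.001,0,0.5]]
  ]
}}

```text
clock: 20.6
position: [0.4612, 0.2164, 0.0462]
ee_rot: [0.003, 0.666, 0.746, -0.002]
contact_force: [6.1, -17.1, 2.8]
width: 0.0293
gripper_force: 60.9
```

```bash
python3 -c "
from h import *
show();s,_=st();print('board F',rot(-BA)@s['contact_force'][:2])"
```

```text
t 20.6 pos [0.4612 0.2164 0.0462] board [-79.7 221.3] th 6.5 F [  6.1 -17.1   2.8] w 0.0293 gf 60.9 q [ 0.31  0.37  1.92 -0.01  0.86  0.2 ]
board F [  4.18123827 -17.67359499]
```

Wedge home at about 17 N. I let go and rise.

>>> {"fn": "move_arm", "kwargs": {
  "deltas": [
    [[0,0,0,0,0.3],[0,0,0,0,0],[0,0,0,0,-0.3],[0,0,-0.05,0,-0.5],[0,0,-0.1,0,-0.7],[0,0,-0.16,0,-1],[-0.05,0.03,-0.2,0,-1],[-0.11,0.08,-0.2,0,-1],[-0.165,0.13,-0.2,0,-1],[-0.165,0.155,-0.2,0,-1],[-0.165,0.155,-0.2,0,-1],[-0.165,0.155,-0.2,0,-1]]
  ]
}}

```text
clock: 21.8
position: [0.5976, 0.1034, 0.2049]
ee_rot: [-0.002, 0.667, 0.745, -0.001]
contact_force: [-0.4, 0.3, 0.1]
width: 0.0854
gripper_force: 0.0
```

Run:
```python
from h import *
show()
s=manip.get_image('scene')[...,::-1].copy();t=manip.get_image('top')[...,::-1].copy()
cv2.imwrite("pics/s9.png",s);cv2.imwrite("pics/t9.png",t)
s6=cv2.imread("pics/s6.png")
try:
    c,r=white(s,(345,395,205,240));print("knob scene",c,r,w2b(plane("scene",c,.07)).round(1))
except Exception as e: print(e)
# dark wedge
for n,im in(("scene",s),("top",t)):
    hsv=cv2.cvtColor(im,cv2.COLOR_BGR2HSV);dk=((hsv[...,2]<100)&(hsv[...,0]<20)&(hsv[...,1]>120)).astype(np.uint8)
    for c in cv2.findContours(dk,0,2)[0]:
        if cv2.contourArea(c)>150:
            b=np.array([w2b(plane(n,p[0],.048)) for p in c]);m=b.mean(0)
            if -140<m[0]<100 and 120<m[1]<400: print(n,"dark board x",b[:,0].min().round(),b[:,0].max().round(),"y",b[:,1].min().round(),b[:,1].max().round())
print("expected butt end",[proj(n,np.array([*b2w(-79,185),.048])).round() for n in C])
print("knob grasp",go(b2w(42.5,88.5),.062,6.46))
```

```text
t 21.8 pos [0.5976 0.1034 0.2049] board [43.1 93.7] th 6.33 F [-0.4  0.3  0.1] w 0.0854 gf 0.0 q [ 0.06  0.34  1.49  0.    1.31 -0.05]
knob scene (372.5, 225.0) 13.124505043029785 [40.8 89.7]
scene dark board x -104.0 -43.0 y 171.0 237.0
scene dark board x -103.0 102.0 y 207.0 386.0
top dark board x -119.0 -22.0 y 182.0 325.0
top dark board x -24.0 88.0 y 256.0 317.0
expected butt end [array([374., 180.]), array([221., 313.])]
knob grasp [-0.0076  0.0006  0.1794 -0.0002]
```

The wedge stays put and the fingers are above the knob. I grip the knob lightly and slide it back to where it was.

>>> {"fn": "move_arm", "kwargs": {
  "deltas": [
    [[-0.006,-0.001,0.05,0,-1],[-0.006,-0.001,0.1,0,-1],[-0.006,-0.001,0.14,0,-1],[-0.006,-0.001,0.17,0,-1],[-0.006,-0.001,0.185,0,-1],[-0.006,-0.001,0.185,0,-1],[-0.006,-0.001,0.185,0,-0.7],[-0.006,-0.001,0.185,0,-0.5],[-0.006,-0.001,0.185,0,-0.35],[-0.006,-0.001,0.185,0,-0.35],[-0.006,-0.001,0.185,0,-0.35]]
  ],
  "squeeze": 20
}}

```text
clock: 23.0
position: [0.5986, 0.0986, 0.06]
ee_rot: [0.001, 0.667, 0.745, 0.001]
contact_force: [-1.7, -0.2, 7.2]
width: 0.058
gripper_force: 9.1
```

```bash
python3 -c "
from h import *
show()
s=manip.get_image('scene')[...,::-1].copy();c,r=white(s,(345,395,205,240));print(c,r)"
```

```text
t 23.0 pos [0.5986 0.0986 0.06  ] board [43.6 88.7] th 6.37 F [-1.7 -0.2  7.2] w 0.058 gf 9.1 q [ 0.05  0.47  1.69  0.    0.98 -0.06]
(371.5, 227.0) 14.705541610717773
```

>>> {"fn": "move_arm", "kwargs": {
  "deltas": [
    [[-0.003,-0.003,0,0,-0.35],[-0.006,-0.006,0,0,-0.35],[-0.009,-0.009,0,0,-0.35],[-0.0103,-0.0105,0,0,-0.35],[-0.0103,-0.0105,0,0,-0.35],[-0.0103,-0.0105,0,0,-0.5],[-0.0103,-0.0105,0,0,-0.7],[-0.0103,-0.0105,0,0,-1],[-0.0103,-0.0105,0,0,-1],[-0.0103,-0.0105,-0.05,0,-1],[-0.0103,-0.0105,-0.11,0,-1],[-0.0103,-0.0105,-0.17,0,-1]]
  ]
}}

```text
clock: 24.25
position: [0.5896, 0.089, 0.1947]
ee_rot: [-0.001, 0.667, 0.745, -0.001]
contact_force: [1.3, 0.6, -0.3]
width: 0.0856
gripper_force: 0.0
```

>>> {"fn": "move_arm", "kwargs": {
  "deltas": [
    [[-0.06,-0.06,0,0,-1],[-0.12,-0.12,0,0,-1],[-0.18,-0.18,0,0,-1],[-0.24,-0.24,0,0,-1],[-0.28,-0.28,0,0,-1],[-0.28,-0.28,0,0,-1],[-0.28,-0.28,0,0,-1]]
  ]
}}

```text
clock: 24.95
position: [0.3894, -0.1605, 0.1938]
ee_rot: [-0.001, 0.668, 0.744, -0.001]
contact_force: [0.7, 0.7, -0.7]
width: 0.0852
gripper_force: 0.0
```

Run:
```python
from h import *
show()
s=manip.get_image('scene')[...,::-1].copy();t=manip.get_image('top')[...,::-1].copy()
cv2.imwrite("pics/s10.png",s);cv2.imwrite("pics/t10.png",t)
for n,im,b in(("scene",s,(345,395,205,240)),("top",t,(245,300,210,265))):
    c,r=white(im,b);print("knob",n,np.round(c,1),round(r,1),w2b(plane(n,c,.07)).round(1))
# ball in top: brown circle; compare other things with the start
t0=cv2.imread("pics/top0.png");s0=cv2.imread("pics/scene0.png")
def red(im,b):
    h=cv2.cvtColor(im,cv2.COLOR_BGR2HSV);x0,x1,y0,y1=b;h=h[y0:y1,x0:x1];m=((h[...,0]<6)|(h[...,0]>174))&(h[...,1]>190)&(h[...,2]>100)
    return np.round([np.nonzero(m)[1].mean()+x0,np.nonzero(m)[0].mean()+y0],1),m.sum()
print("driver",red(t0,(230,400,130,190)),red(t,(230,400,130,190)))
g=cv2.cvtColor(t,cv2.COLOR_BGR2GRAY)[230:300,100:190];h=cv2.HoughCircles(cv2.medianBlur(g,3),cv2.HOUGH_GRADIENT,1,20,param1=60,param2=10,minRadius=23,maxRadius=28)
print("ball",None if h is None else (h[0][:2]+[100,230,0]).round(1))
hsv=cv2.cvtColor(t,cv2.COLOR_BGR2HSV);
dk=((hsv[...,2]<95)&(hsv[...,0]<20)&(hsv[...,1]>140)).astype(np.uint8)
for c in cv2.findContours(dk[290:345,90:260],0,2)[0]:
    if cv2.contourArea(c)>100:
        p=cv2.approxPolyDP(c,1.5,True)[:,0]+[90,290]; print("wedge",[(q.tolist(),w2b(plane("top",q,.066)).round().tolist()) for q in p])
# carousel/tumbler by template match
for nm,(x0,y0,x1,y1) in dict(tumbler=(430,175,478,225),carousel=(505,170,570,235)).items():
    R=cv2.matchTemplate(t[y0-15:y1+15,x0-15:x1+15],t0[y0:y1,x0:x1],cv2.TM_CCOEFF_NORMED);_,v,_,l=cv2.minMaxLoc(R);print(nm,round(v,3),l)
for nm,(x0,y0,x1,y1) in dict(tumbler=(222,270,255,328),carousel=(138,300,198,360)).items():
    R=cv2.matchTemplate(s[y0-15:y1+15,x0-15:x1+15],s0[y0:y1,x0:x1],cv2.TM_CCOEFF_NORMED);_,v,_,l=cv2.minMaxLoc(R);print(nm,round(v,3),l)
```

```text
t 24.95 pos [ 0.3894 -0.1605  0.1938] board [-193.5 -145.2] th 6.18 F [ 0.7  0.7 -0.7] w 0.0852 gf 0.0 q [-0.55  0.08  1.88 -0.    1.19 -0.66]
knob scene [371.4 224.3] 12.9 [38.  89.1]
knob top [267.3 235.3] 17.1 [40.7 87.9]
driver (array([329.2, 161.6]), np.int64(749)) (array([328.9, 161.7]), np.int64(728))
ball [[139.5 266.5  26.3]
 [117.5 267.5  26.3]]
wedge [([222, 305], [-65.0, 178.0]), ([177, 311], [-65.0, 255.0]), ([173, 290], [-29.0, 257.0]), ([167, 290], [-28.0, 267.0]), ([169, 305], [-53.0, 267.0]), ([167, 313], [-66.0, 272.0]), ([117, 319], [-64.0, 356.0]), ([116, 324], [-73.0, 359.0]), ([107, 325], [-72.0, 374.0]), ([171, 328], [-92.0, 268.0]), ([172, 344], [-118.0, 269.0]), ([178, 341], [-115.0, 258.0]), ([178, 330], [-97.0, 256.0]), ([180, 328], [-94.0, 253.0]), ([222, 322], [-93.0, 182.0])]
tumbler 0.974 (15, 15)
carousel 0.987 (15, 15)
tumbler 0.992 (15, 15)
carousel 0.759 (15, 15)
```

The wedge holds (its jaw side is at x -64 to -65), the ball is at (139.5,266.5), and the carousel, tumbler and driver are unmoved. The knob is still 8 mm off, so I grip it again with the fingers along its offset and a bit lower.

```bash
python3 -c "
from h import *
print(go(b2w(39.7,88.5),.194,64))"
```

```text
[ 2.930e-01  2.879e-01 -1.000e-04 -4.823e-01]
```

>>> {"fn": "move_arm", "kwargs": {
  "deltas": [
    [[0.06,0.06,0,-0.07,-1],[0.12,0.12,0,-0.14,-1],[0.17,0.17,0,-0.21,-1],[0.22,0.22,0,-0.28,-1],[0.26,0.26,0,-0.35,-1],[0.293,0.288,0,-0.42,-1],[0.293,0.288,0,-0.482,-1],[0.293,0.288,0,-0.482,-1],[0.293,0.288,0,-0.482,-1]]
  ]
}}

```text
clock: 25.95
position: [0.5953, 0.1017, 0.1932]
ee_rot: [-0.001, 0.223, 0.975, -0.0]
contact_force: [-0.3, -0.5, -0.9]
width: 0.0853
gripper_force: 0.0
```

```bash
python3 -c "
from h import *
show();print(go(b2w(39.7,88.5),.054,64))"
```

```text
t 25.95 pos [0.5953 0.1017 0.1932] board [40.6 92.2] th 64.29 F [-0.3 -0.5 -0.9] w 0.0853 gf 0.0 q [ 0.05  0.35  1.51 -0.    1.28 -1.07]
[-0.0015 -0.0045  0.174   0.0024]
```

>>> {"fn": "move_arm", "kwargs": {
  "deltas": [
    [[-0.0015,-0.0045,0.05,0,-1],[-0.0015,-0.0045,0.1,0,-1],[-0.0015,-0.0045,0.14,0,-1],[-0.0015,-0.0045,0.165,0,-1],[-0.0015,-0.0045,0.174,0,-1],[-0.0015,-0.0045,0.174,0,-1],[-0.0015,-0.0045,0.174,0,-0.7],[-0.0015,-0.0045,0.174,0,-0.45],[-0.0015,-0.0045,0.174,0,-0.3],[-0.0015,-0.0045,0.174,0,-0.3],[-0.0015,-0.0045,0.174,0,-0.3]]
  ],
  "squeeze": 25
}}

```text
clock: 27.05
position: [0.5961, 0.0961, 0.057]
ee_rot: [0.001, 0.223, 0.975, 0.0]
contact_force: [-1.0, -1.8, 5.5]
width: 0.0571
gripper_force: 25.9
```

```bash
python3 -c "
from h import *
show();print(go(b2w(34.5,81),.056,64))"
```

```text
t 27.05 pos [0.5961 0.0961 0.057 ] board [40.8 86.6] th 64.23 F [-1.  -1.8  5.5] w 0.0571 gf 25.9 q [ 0.05  0.47  1.7  -0.    0.97 -1.08]
[ 0.0029 -0.0101  0.0012  0.0019]
```

>>> {"fn": "move_arm", "kwargs": {
  "deltas": [
    [[0.001,-0.003,0,0,-0.3],[0.002,-0.006,0,0,-0.3],[0.003,-0.0085,0,0,-0.3],[0.003,-0.0102,0,0,-0.3],[0.003,-0.0102,0,0,-0.3],[0.003,-0.0102,0,0,-0.3]]
  ]
}}

```text
clock: 27.65
position: [0.5925, 0.0914, 0.0571]
ee_rot: [0.003, 0.223, 0.975, 0.002]
contact_force: [1.9, 4.6, 6.0]
width: 0.0571
gripper_force: 26.0
```

```bash
python3 -c "
from h import *
show()
s=manip.get_image('scene')[...,::-1].copy();c,r=white(s,(345,395,205,240));print(c,r)"
```

```text
t 27.65 pos [0.5925 0.0914 0.0571] board [36.7 82.3] th 64.18 F [1.9 4.6 6. ] w 0.0571 gf 26.0 q [ 0.04  0.46  1.71  0.    0.96 -1.09]
(369.0, 227.0) 18.24838638305664
```

>>> {"fn": "move_arm", "kwargs": {
  "deltas": [
    [[0,0,0,0,-0.5],[0,0,0,0,-0.7],[0,0,0,0,-1],[0,0,0,0,-1],[0,0,-0.05,0,-1],[0,0,-0.11,0,-1],[0,0,-0.17,0,-1]]
  ]
}}

```text
clock: 28.4
position: [0.5887, 0.09, 0.1916]
ee_rot: [-0.001, 0.223, 0.975, -0.0]
contact_force: [0.4, 0.7, -0.1]
width: 0.0855
gripper_force: 0.0
```

>>> {"fn": "move_arm", "kwargs": {
  "deltas": [
    [[0.06,-0.06,0,0,-1],[0.12,-0.12,0,0,-1],[0.18,-0.18,0,0,-1],[0.23,-0.24,0,0,-1],[0.23,-0.28,0,0,-1],[0.23,-0.28,0,0,-1],[0.23,-0.28,0,0,-1]]
  ]
}}

```text
clock: 29.1
position: [0.3213, -0.0327, 0.1904]
ee_rot: [-0.002, 0.225, 0.974, -0.001]
contact_force: [-0.2, 0.0, -0.2]
width: 0.0856
gripper_force: 0.0
```

Run:
```python
from h import *
show()
s=manip.get_image('scene')[...,::-1].copy();t=manip.get_image('top')[...,::-1].copy()
cv2.imwrite("pics/s11.png",s);cv2.imwrite("pics/t11.png",t)
for n,im,b in(("scene",s,(345,395,205,240)),("top",t,(245,300,210,265))):
    c,r=white(im,b);print("knob",n,np.round(c,1),round(r,1),w2b(plane(n,c,.07)).round(1))
```

```text
t 29.1 pos [ 0.3213 -0.0327  0.1904] board [-246.7  -10.5] th 63.96 F [-0.2  0.  -0.2] w 0.0856 gf 0.0 q [-0.32 -0.08  2.04 -0.    1.18 -1.43]
knob scene [368.6 224. ] 13.0 [34.2 84.7]
knob top [269.7 237.1] 16.9 [37.  84.2]
```

```bash
python3 -c "
from rig import manip
print(manip.sign_off())"
```

```text
the job is handed in; nothing more can be done
None
```

The job is handed in: the ball is in the pocket, with the wedge pressed home at about 17 N, holding the jaw on it unaided; on the way in a finger pushed the knob about 12 mm, and I slid it back to within about 3 mm of its place, while the carousel, tumbler and nut driver did not move.

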